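Show the next user which board to sand, and where

TASK

Show the next person at the bench sander what to do: first press the mushroom-headed stop button on the control box all the way down so that it stays down, before going near the disc. Then, with the fingertips pointing down from just above (within about 4 cm) and touching nothing, point for two seconds at the middle of the one board whose ends are still square, without coming down over any of the finished, round-ended boards. Last, point in the same way for two seconds at the place on the disc table where it will be sanded - midway across the left half of the disc as you face it, 5 cm out from the disc - then lift the hand well clear of the machine; do not touch the machine or any board, and leave the start button alone.

Things in the scene. Friction and masses are not known exactly. Their poses are not given: they have to be found in the camera images.
- stop_button (a joint): Stop button: the 40 mm wide mushroom head on the control box (a grey box 75 x 140 x 55 mm on the bench). Value 0 = raised, 0.006 m = fully down; it moves straight down, needs about 6 N and stays where it is pushed (it latches).
- stop_top (a point): Centre of the top of the mushroom head, 91 mm above the bench when raised, 85 mm when down; moves with it.
- start_button (a joint): Start button on the same box: small (24 mm), almost flush in a 34 mm steel ring, 70 mm from the stop button. 0 = released, 0.004 m = pressed; springs back.
- start_top (a point): Centre of the top of the start button, 61 mm above the bench.
- board_square: Walnut coat-hook back board lying flat on the bench, 120 x 56 x 18 mm, two small dark screw-hole marks on its top. The one with square ends, a plain rectangle. Origin: centre of the underside (bench level); x along the 120 mm length, z up, so its top is at z = 18 mm.
- board_round1: Walnut coat-hook back board lying flat on the bench, 120 x 56 x 18 mm, two small dark screw-hole marks on its top. Finished: both ends are full half-rounds of 28 mm radius. Origin: centre of the underside (bench level); x along the 120 mm length, z up, so its top is at z = 18 mm.
- board_round2: As board_round1.
- board_round3: As board_round1.
- sander: Bench sander, base 300 x 360 mm; origin at bench level, z up. 150 mm upright disc facing its +y: face at y = 150, centre x = 0, z = 170, guard top z = 253 mm. Facing the disc, left is +x (down-running half, white arrow on guard). Disc table 225 (x) by 125 mm, y = 152 to 277, top z = 165 mm. Behind the disc, at y = -115, a 100 mm wide upright belt, 566 mm high.
- sand_spot (a point): The sanding place, on the top surface of the disc table (165 mm above the bench): 50 mm out from the disc face and 38 mm left of the disc's centre as one faces it. Its axes are the sander's.
- cleaning_stick: Bystander: tan crepe-rubber belt-cleaning stick lying on the bench, 200 x 38 x 38 mm. Origin: centre of the underside; x along its length.
There are look-alikes about, which are no part of the job. What is shaped like the part that bears stop_button but blue or orange is not meant.

How it is judged:
By the outcome, as a careful person would: the job done as asked, in the order asked, and still so for the second after the job is handed in, with the robot touching nothing.
It also fails if it takes over 51 s, if anything falls off the work surface, if the arm or the gripper's body presses on something with over 40 N, if the wrist force passes 120 N, or if a joint passes its speed limit or range.

ROBOT

A 7-joint arm with a two-finger parallel gripper is mounted at the origin on the work surface. World frame = base frame: x ahead of the robot, y to its left, z up, the work surface at z = 0. Lengths are in m, angles in rad, forces in N, time in s.
With the tool pointing down it reaches from about 0.425 to 0.875 m from the base axis. Payload 4.7 kg.
Tool frame: the origin (TCP) lies between the finger pads, 19 mm behind the fingertips; this is the grasp point; z points along the fingers, y is the line along which they close (so a half turn about z gives the same grasp; the last joint's range is limited). The gripper opens to 87 mm and grips with 3 to 60 N. Pads are 19 mm wide; open, the fingers measure 117 mm over their backs; the gripper's body (75 mm by 190 mm) begins 51 mm behind the grasp point.
Start: joints at [0.014, 0.321, -0.07, 1.45, 0.023, 1.371, -0.057], TCP at [0.65, -0, 0.241] pointing down, gripper open.
Joint ranges: [-2.86, 2.86], [-0.3, 2.09], [-1.38, 1.24], [0.06, 2.45], [-1.56, 4.7], [0.09, 2.05], [-2.69, 2.69]. Speed limits (rad/s): [2.57, 2.57, 3.14, 3.14, 3.14, 3.14, 3.14].

INTERFACE

Orientations are given as a rotation vector (axis times angle).
In Python, from cell import manip gives the robot as it stands. The module is installed in compiled form; this text tells all that it offers.
- The arm moves only by the tool jog_arm, never from a script. Its argument "targets" is a list that holds one entry, the list of rows, each a list of 5 numbers: the closure, from 0 (fully open) to 1 (shut), then the shift along the tool's x, y, z in m, then the turn about the tool's z in degrees. In form: [[[gripper, tx, ty, tz, turn], ...]]. A call has 1 to 12 rows; each row shifts and turns the commanded pose from where the row before left it, along the tool's axes as they then stand; what a row does not reach is not made up. A row lasts 1/10 s, in which the tool goes at most 50 mm and 8.59 degrees, less where a joint would pass 70% of its speed; a pose out of reach is approached as far as the arm can. A call is refused whole if a number of a shift passes 0.05 or a number of a turn 8.59, either way. A call with a gripper value outside its range is refused whole. The fingers move at their own pace and stop on an object; "force" is the grip in N (left out, the last holds). Time passes only in rows, so rows that do not move let the fingers close. It gives the time, the measured TCP pose, the force, the opening and the grip force at its end, in the units of the state.
- manip.get_obs(): the state, without advancing time (a new reading comes with each control period).
- manip.snapshot(name): name is "scene" or "side" or "wrist"; returns the picture (384x512x3 uint8, red, green, blue); there is no depth.
- manip.camera_params(name): a dict with "mtx" (3x3 intrinsics, pixels), "k1" (the pictures are not rectified: a ray, as slopes to the right and down, at radius r is drawn at 1 + k1 r^2 times it, then the intrinsics apply), "R" (3x3) and "t" (3): a world point X has camera coordinates R X + t. Camera axes: x right, y down, z forward; pixel columns grow to the right and rows downward; lengths in m; the calibration is good to about 2 mm. A picture is of the moment at which its call begins: read the wrist's pose just before it. camera_params takes no time and is no camera call; for the wrist camera it gives the pose at the moment of the call.
- manip.hand_in(): hands the job in; it is judged then, once.
The state is a dict: "time": time; "joint_pos": joint angles; "dq": joint speeds; "joint_efforts": joint torques, N m; "ee_pos": TCP position; "tcp_rot": TCP orientation; "ft_force": force on the tool from outside, world axes, zero at the start; "moment": the same for the moment, N m; "grip_width": finger opening in m; "grasp_force": force on a finger pad.
Only numpy, scipy, OpenCV 4.12 (cv2) and the standard library are available. Lean on these libraries where they do the work, as an engineer would, in place of code of your own. Each camera call takes 0.05 s, during which the arm holds its last target. There are 200 camera calls.

## Working session

There is one attempt and no reset: what is moved stays moved. The work goes in short steps, Python scripts to look and compute and a tool call to move; the robot and the scene stay as the last step left them, time stands still between calls to the robot, and variables do not carry over. Pictures are saved under pics/ and viewed, at most 10 in all, crops included, and the job is handed in when it is done.

Besides the shell and the picture viewer there is one more tool, called after "Request:" in YAML: its name, and indented under it one key for each argument. jog_arm: Moves the arm, as the interface text tells. Its arguments: {"type":"object","properties":{"targets":{"type":"array","items":{"type":"array","items":{"type":"array","items":{"type":"number"}}}},"force":{"type":"number"}},"required":["targets"]}

```bash
mkdir -p pics
cat > h.py <<'E'
import numpy as np, cv2
from cell import manip
from scipy.spatial.transform import Rotation as Ro
def snap(n,f):
    p=manip.camera_params(n); im=manip.snapshot(n); cv2.imwrite(f'pics/{f}.png',im[:,:,::-1]); 
    np.savez(f'pics/{f}.npz',**{k:np.array(p[k]) for k in('mtx','k1','R','t')}); return im
def ray(f,uv):
    p=np.load(f'pics/{f}.npz'); K=p['mtx']; d=np.array([(uv[0]-K[0,2])/K[0,0],(uv[1]-K[1,2])/K[1,1]])
    s=d.copy()
    for _ in range(30): s=d/(1+p['k1']*(s@s))
    v=p['R'].T@np.array([*s,1]); return -p['R'].T@p['t'], v/np.linalg.norm(v)
def plane(f,uv,z):
    c,v=ray(f,uv); return c+v*(z-c[2])/v[2]
def tri(obs):
    A=np.zeros((3,3));b=np.zeros(3);L=[]
    for f,uv in obs:
        c,v=ray(f,uv);P=np.eye(3)-np.outer(v,v);A+=P;b+=P@c;L.append((c,P))
    x=np.linalg.solve(A,b); return x,[np.linalg.norm(P@(x-c)) for c,P in L]
def proj(f,X):
    p=np.load(f'pics/{f}.npz'); q=p['R']@np.array(X)+p['t']; s=q[:2]/q[2]; s=s*(1+p['k1']*(s@s))
    return (p['mtx']@np.array([*s,1]))[:2]
E
python3 - <<'E'
from h import *
a=[snap(n,n+'0') for n in('scene','side','wrist')]
for n in('scene','side','wrist'):
    p=np.load(f'pics/{n}0.npz'); print(n,-p['R'].T@p['t'],p['R'][2])
cv2.imwrite('pics/m0.png',cv2.resize(a[0],(768,576))[:,:,::-1])
cv2.imwrite('pics/m1.png',cv2.resize(a[1],(768,576))[:,:,::-1])
print(manip.get_obs())
E
```

```text
scene [ 1.2736199  -0.47422135  0.94108424] [-0.58360306  0.40611329 -0.70319234]
side [0.50145246 0.643707   0.90644885] [ 0.09908362 -0.62984038 -0.77037883]
wrist [0.6490996  0.07724048 0.38330128] [-0.00200179 -0.2818268  -0.95946321]
{'time': 0.15, 'joint_pos': array([ 0.01411441,  0.32168348, -0.07006948,  1.45139621,  0.02261912,
        1.37081675, -0.05690488]), 'dq': array([-0.00150914, -0.00102875, -0.00093754, -0.00423527, -0.0004721 ,
       -0.00137189,  0.00074067]), 'joint_efforts': array([ 2.16972071e-04, -4.91794288e+01, -4.04079035e-01, -3.12878716e+01,
       -6.39387709e-02,  4.04033612e-02,  9.90178205e-05]), 'ee_pos': array([ 6.49602086e-01, -7.05561812e-05,  2.40391939e-01]), 'tcp_rot': array([-2.22074571e+00, -2.22073335e+00,  1.80347835e-03]), 'ft_force': array([0.0230219 , 0.27385078, 0.02806164]), 'moment': array([-0.0599969 , -0.03570656,  0.00259023]), 'grasp_force': 0.0, 'grip_width': 0.086995785170207}
```

View pics/m0.png

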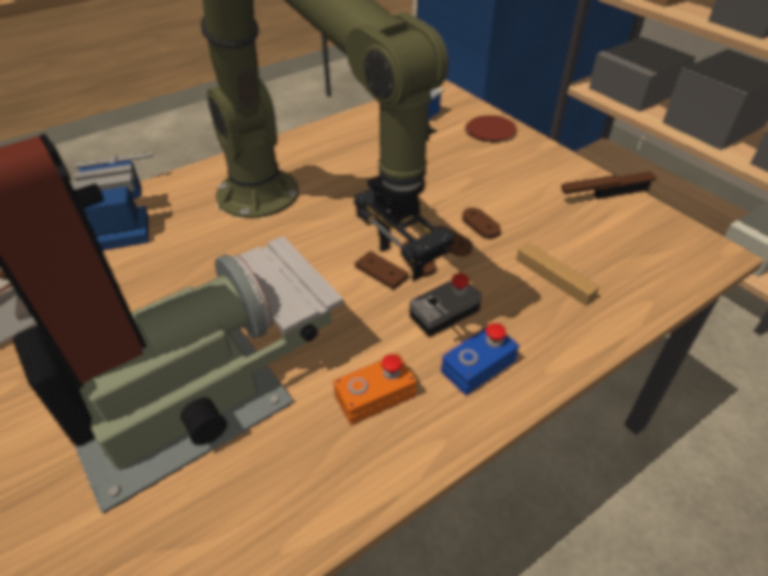

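View pics/m1.png

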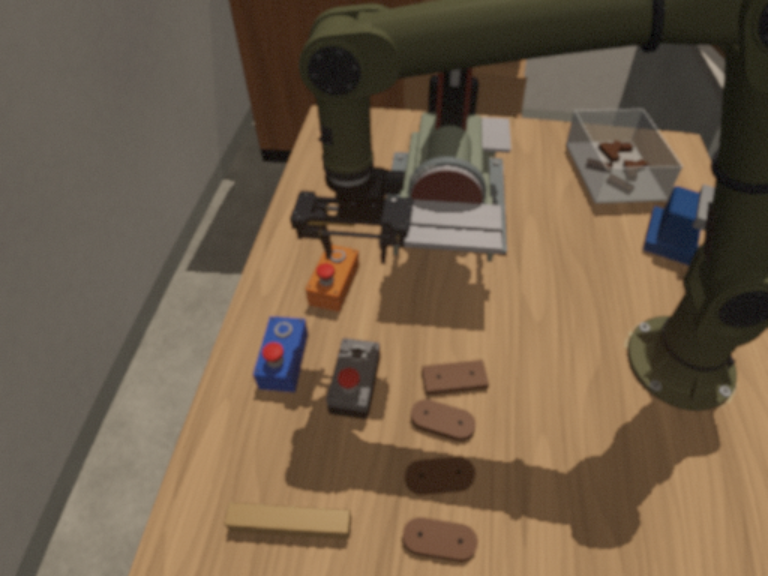

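Scene picture: the sander is on the left, with three look-alike boxes: orange (375,388), blue (480,358) and grey (446,303, red head at 460,282). In the side picture they are orange (333,275), blue (281,353) and grey (353,378, head at 347,378). The boards are at (455,377, square), then (443,420), (440,475) and (440,540, rounded). I choose the grey box and the top board, and check both in one crop.

Run:
```python
from h import *
im=cv2.imread('pics/side0.png')
cv2.imwrite('pics/c1.png',cv2.resize(im[215:385,200:350],(706,800*600//800*1),interpolation=cv2.INTER_CUBIC)[:600])
w=cv2.imread('pics/wrist0.png')
cv2.imwrite('pics/w0b.png',cv2.resize(w,(768,576)))
def red(f):
    im=cv2.imread(f'pics/{f}.png');h=cv2.cvtColor(im,cv2.COLOR_BGR2HSV)
    m=(((h[...,0]<6)|(h[...,0]>174))&(h[...,1]>170)&(h[...,2]>60)).astype(np.uint8)
    n,l,s,c=cv2.connectedComponentsWithStats(m)
    for i in range(1,n):
        if s[i,4]>40: print(f,s[i],c[i].round(1))
for f in('scene0','side0','wrist0'):red(f)
```

```text
scene0 [302 183  10   9  73] [306.5 186.9]
scene0 [324 216  13  11 110] [330.3 220.6]
scene0 [255 237  13  11 115] [260.8 241.9]
side0 [212 176  10  10  81] [216.6 180.3]
side0 [176 229  12  12  95] [181.  234.6]
side0 [226 246  13  12 118] [232.  251.5]
wrist0 [230   0  45  16 526] [252.2   6.2]
wrist0 [ 405   17   48   49 1758] [428.7  40.1]
wrist0 [327 248  16  25 240] [334.3 261.2]
```

View pics/c1.png

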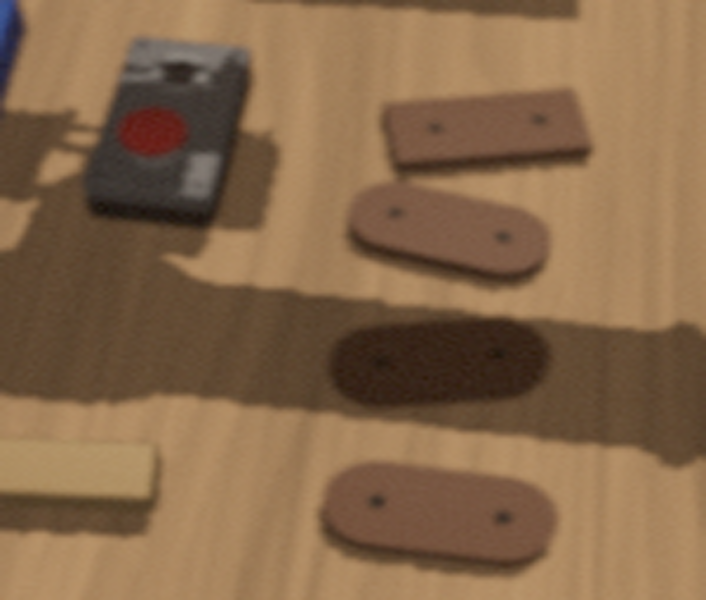

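View pics/w0b.png

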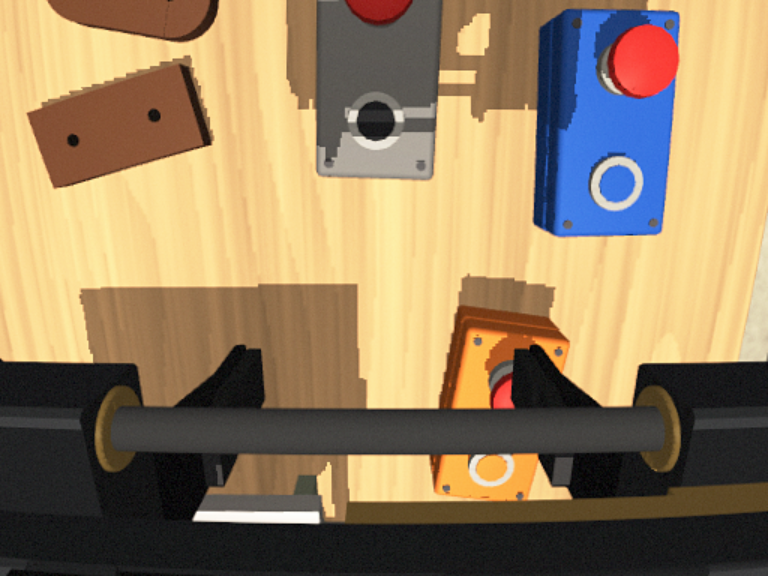

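The crop confirms it: a grey box with a red mushroom head, and the top board is the only one with square corners. In the wrist view the start button is at (375,121), and the square board's corners are about (28,113), (183,62), (210,145) and (54,187).

Run:
```python
from h import *
x,r=tri([('scene0',(306.5,186.9)),('side0',(232,251.5))]); print('stop',x,r,proj('wrist0',x))
print('start',plane('wrist0',(250,80.7),.061))
im=cv2.imread('pics/wrist0.png');h=cv2.cvtColor(im,cv2.COLOR_BGR2HSV)
print(h[90,80])
m=((h[...,0]<14)&(h[...,1]>110)&(h[...,2]>60)&(h[...,2]<150)).astype(np.uint8);m[:,200:]=0;m[140:]=0
n,l,s,c=cv2.connectedComponentsWithStats(m)
for i in range(1,n):
    if s[i,4]>300:
        q=cv2.minAreaRect(np.argwhere(l==i)[:,::-1].astype(np.float32)); print(s[i],q)
# holes in wrist at /1.5 and in side crop
w=[(72.5/1.5,140/1.5),(153.5/1.5,115/1.5)]
sx,sy=150/706,170/600
sd=[(200+539*sx,215+120*sy),(200+435*sx,215+128*sy)]
for a,b in zip(w,sd):
    print('hole',plane('wrist0',a,.018),tri([('wrist0',a),('side0',b)]))
C=[plane('wrist0',(u/1.5,v/1.5),.018) for u,v in[(28,113),(183,62),(210,145),(54,187)]];print(np.round(C,4),np.mean(C,0),[np.linalg.norm(C[i]-C[i-1]).round(4) for i in range(4)])
for f,pts in(('scene0',[(282,238),(340,300)]),('side0',[(505,248),(402,243)])):
    for u,v in pts: print(f,plane(f,(u/1.5,v/1.5),.165))
def crop(f,a,b,o):
    im=cv2.imread(f'pics/{f}.png')[a[1]:b[1],a[0]:b[0]]; return cv2.resize(im,o,interpolation=cv2.INTER_CUBIC)
cv2.imwrite('pics/c2.png',np.vstack([crop('scene0',(120,140),(253,240),(532,400)),]))
```

```text
stop [0.64581534 0.16077881 0.08165653] [np.float64(0.0002747068690061873), np.float64(0.00027470686900638887)] [254.82162146 -10.26477359]
start [0.64110292 0.09007595 0.061     ]
[ 11 156 137]
[  32    0  108   28 2074] ((85.49999237060547, 13.499998092651367), (106.99998474121094, 26.999996185302734), 0.0)
[  18   43  119   82 5819] ((76.66487121582031, 84.91082000732422), (58.00844192504883, 106.90022277832031), 72.89727020263672)
hole [0.42383009 0.08284833 0.018     ] (array([0.42335704, 0.08386326, 0.01461199]), [np.float64(0.0016855376961611593), np.float64(0.001685537696161171)])
hole [0.48603411 0.09800861 0.018     ] (array([0.48573459, 0.09893151, 0.01429513]), [np.float64(0.0014411202777322618), np.float64(0.0014411202777322646)])
[[0.392  0.1029 0.018 ]
 [0.5101 0.1323 0.018 ]
 [0.5247 0.0768 0.018 ]
 [0.4043 0.05   0.018 ]] [0.45775783 0.09050016 0.018     ] [np.float64(0.0544), np.float64(0.1216), np.float64(0.0573), np.float64(0.1233)]
scene0 [ 0.39704359 -0.11484726  0.165     ]
scene0 [ 0.61662386 -0.11302282  0.165     ]
side0 [ 0.38298446 -0.10746922  0.165     ]
side0 [ 0.58017623 -0.09765656  0.165     ]
```

View pics/c2.png

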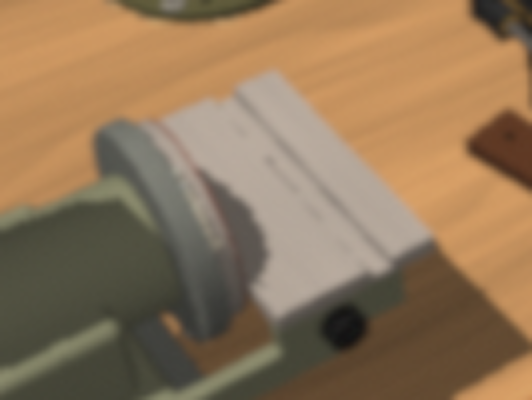

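The stop head comes out at (0.646, 0.161), 71 mm from start, which agrees with the text. The board measures 122 x 56 mm, centre (0.458, 0.0905). The crop shows the table's outer corners at scene (189.5,158) and (228.8,200.8). Next I go towards the stop button, closing the fingers, and look again from there.

Request:
jog_arm:
  targets:
    - [[1,0.03,0,0,0],[1,0.03,0,0,0],[1,0.03,0,0,0],[1,0.02,0,0,0],[1,0,0,0,0],[1,0,0,0,0]]

```text
time: 0.75
ee_pos: [0.6499, 0.1094, 0.2409]
tcp_rot: [2.221, 2.222, -0.002]
ft_force: [-0.3, -0.4, -0.1]
grip_width: 0.0466
grasp_force: 0.0
```

Run:
```python
from h import *
a=[snap(n,n+'1') for n in('scene','side','wrist')]
o=manip.get_obs();print(o['time'],o['ee_pos'],o['tcp_rot'],o['grip_width'])
c1=cv2.resize(a[2],(512,384))
c2=cv2.resize(a[1][80:180,245:355],(440,400)) 
out=np.zeros((600,800,3),np.uint8); out[:300,:400]=cv2.resize(a[2],(400,300)); out[:300,400:]=cv2.resize(a[0][140:240,120:253],(400,300))
out[300:,:330]=cv2.resize(a[1][80:180,245:355],(330,300)); 
cv2.imwrite('pics/c3.png',out[:,:,::-1])
```

```text
0.9 [0.65029838 0.10752458 0.24114729] [ 2.22403528e+00  2.21754362e+00 -1.43108307e-03] 0.034998044159035034
```

View pics/c3.png

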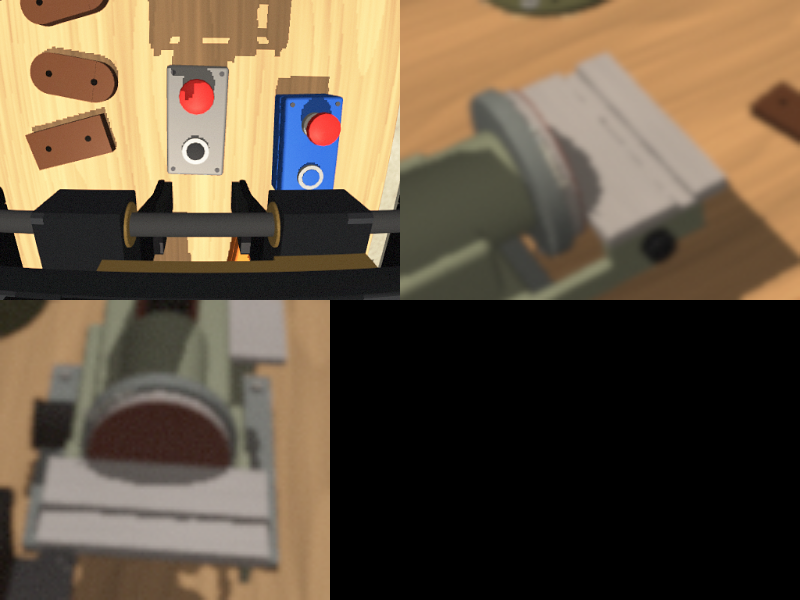

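Wrist view: the stop head is at (197,97) in the crop, with start below it at (195,151), and the square board is at (72,141). Side crop: the disc table's outer edge runs from (32,543) to (272,556), and the disc meets the table between about (85,465) and (230,470).

Run:
```python
from h import *
im=cv2.imread('pics/wrist1.png');h=cv2.cvtColor(im,cv2.COLOR_BGR2HSV)
m=(((h[...,0]<6)|(h[...,0]>174))&(h[...,1]>150)&(h[...,2]>60)).astype(np.uint8)
n,l,s,c=cv2.connectedComponentsWithStats(m)
for i in range(1,n):
    if s[i,4]>300: print(s[i],c[i],plane('wrist1',c[i],.085)); 
i=min((i for i in range(1,n) if s[i,4]>300),key=lambda i:abs(c[i][0]-252)); cs=c[i]
print('stop tri',tri([('wrist1',cs),('scene0',(306.5,186.9)),('side0',(232,251.5))]))
k=512/400
C=[plane('wrist1',(u*k,v*k),.018) for u,v in[(25,134),(104,113),(116,152),(40,170)]];print('board',np.mean(C,0),[np.linalg.norm(C[i]-C[i-1]).round(4) for i in range(4)])
print('holes',[plane('wrist1',(u*k,v*k),.018).round(4) for u,v in[(48.5,149),(88,137)]])
S=lambda u,v:(245+u/3,80+v/3); G=lambda u,v:(120+(u-400)/3.0075,140+v/3)
print('outer +x',plane('side1',S(30,543),.165),plane('scene1',G(726,183),.165),tri([('side1',S(30,543)),('scene1',G(726,183))]))
print('outer -x',plane('side1',S(273,556),.165),plane('scene1',G(607,53),.165),tri([('side1',S(273,556)),('scene1',G(607,53))]))
print('inner +x',plane('side1',S(47,458),.165),plane('scene1',G(606,237),.165))
print('disc',[plane('side1',S(*p),.165) for p in((85,465),(230,470))])
```

```text
[ 229  101   45   46 1573] [251.2460267  123.23394787] [0.64366172 0.16116144 0.085     ]
[ 392  144   44   42 1430] [413.6951049  164.84825175] [0.79068516 0.12471923 0.085     ]
stop tri (array([0.64496364, 0.16092928, 0.08146945]), [np.float64(0.0013746743259631783), np.float64(0.00036874695228310305), np.float64(0.0010824215511942036)])
board [0.45874215 0.09149959 0.018     ] [np.float64(0.0575), np.float64(0.126), np.float64(0.0578), np.float64(0.1242)]
holes [array([0.4241, 0.0823, 0.018 ]), array([0.4867, 0.0999, 0.018 ])]
outer +x [0.57377978 0.22845713 0.165     ] [ 0.62264815 -0.11121054  0.165     ] (array([ 0.53200486,  0.0349981 , -0.04759782]), [np.float64(0.09212114743750627), np.float64(0.09212114743750621)])
outer -x [0.38655878 0.21789195 0.165     ] [ 0.39430541 -0.11047165  0.165     ] (array([ 0.2857625 ,  0.0203628 , -0.03102097]), [np.float64(0.09769138099238854), np.float64(0.09769138099238846)])
inner +x [0.57062486 0.14812824 0.165     ] [ 0.61619742 -0.23187678  0.165     ]
disc [array([0.53900376, 0.15124627, 0.165     ]), array([0.42140894, 0.14229803, 0.165     ])]
```

Request:
jog_arm:
  targets:
    - [[1,0.03,-0.004,0,0],[1,0.02,0,0,0],[1,0,0,0.03,0],[1,0,0,0.03,0],[1,0,0,0.03,0],[1,0,0,0.02,0],[1,0,0,0,0],[1,0,0,0,0]]

```text
time: 1.7
ee_pos: [0.6464, 0.1588, 0.1317]
tcp_rot: [2.223, 2.219, -0.0]
ft_force: [-0.6, -0.5, 0.4]
grip_width: 0.0006
grasp_force: 0.0
```

Side crop rows need 300 subtracted (panel offset); I'll redo that. Next, the press.

Request:
jog_arm:
  targets:
    - [[1,0.002,-0.001,0.01,0],[1,0,0,0.008,0],[1,0,0,0.004,0],[1,0,0,0.003,0],[1,0,0,0.002,0],[1,0,0,0.002,0],[1,0,0,0,0],[1,0,0,0,0]]

```text
time: 2.5
ee_pos: [0.645, 0.1622, 0.1041]
tcp_rot: [2.221, 2.221, 0.0]
ft_force: [-4.1, -0.7, 8.5]
grip_width: 0.0005
grasp_force: 4.2
```

Run:
```python
from h import *
S=lambda u,v:(245+u/3,80+(v-300)/3); G=lambda u,v:(120+(u-400)/3.0075,140+v/3)
print('outer +x',plane('side1',S(30,543),.165),tri([('side1',S(30,543)),('scene1',G(726,183))]))
print('outer -x',plane('side1',S(273,556),.165),tri([('side1',S(273,556)),('scene1',G(607,53))]))
print('inner +x',plane('side1',S(47,458),.165))
print('disc',[plane('side1',S(*p),.165) for p in((85,465),(230,470))])
```

```text
outer +x [ 0.61806241 -0.09742335  0.165     ] (array([ 0.61803412, -0.10693419,  0.15713873]), [np.float64(0.0018132709654361603), np.float64(0.001813270965436442)])
outer -x [ 0.38489597 -0.10723685  0.165     ] (array([ 0.38617534, -0.10895516,  0.1607639 ]), [np.float64(0.0025035002772132763), np.float64(0.0025035002772132967)])
inner +x [ 0.61739943 -0.22411745  0.165     ]
disc [array([ 0.57693176, -0.21751353,  0.165     ]), array([ 0.42768039, -0.22732558,  0.165     ])]
```

Request:
jog_arm:
  targets:
    - [[1,0,0,0.002,0],[1,0,0,0.002,0],[1,0,0,0,0],[1,0,0,0,0]]

```text
time: 2.9
ee_pos: [0.6451, 0.1623, 0.104]
tcp_rot: [2.221, 2.221, 0.002]
ft_force: [-11.0, -3.2, 24.7]
grip_width: 0.0008
grasp_force: 12.2
```

The head has bottomed out: TCP z stopped at 0.104 while the force rose to 25 N. I lift and check it.

Request:
jog_arm:
  targets:
    - [[1,0,0,-0.01,0],[1,0,0,-0.03,0],[1,0,0,-0.04,0],[1,0,0,-0.04,0],[1,-0.03,0,-0.03,0],[1,-0.04,0,0,0],[1,0,-0.02,0,0],[1,0,-0.03,0,0],[1,0,-0.03,0,0],[1,0,0,0,0],[1,0,0,0,0]]

```text
time: 4.0
ee_pos: [0.5651, 0.0919, 0.2488]
tcp_rot: [2.22, 2.221, 0.002]
ft_force: [0.2, -0.2, 0.9]
grip_width: 0.0003
grasp_force: 0.0
```

Run:
```python
from h import *
a=[snap(n,n+'2') for n in('scene','side','wrist')]
o=manip.get_obs();print(o['time'],o['ee_pos'],o['tcp_rot'],o['ft_force'])
def reds(f,lo):
    im=cv2.imread(f'pics/{f}.png');h=cv2.cvtColor(im,cv2.COLOR_BGR2HSV)
    m=(((h[...,0]<6)|(h[...,0]>174))&(h[...,1]>150)&(h[...,2]>60)).astype(np.uint8)
    n,l,s,c=cv2.connectedComponentsWithStats(m)
    return [(s[i],c[i].round(1)) for i in range(1,n) if s[i,4]>lo]
for f,lo in(('scene2',40),('side2',40),('wrist2',300)): print(f,reds(f,lo))
out=np.zeros((600,800,3),np.uint8); out[:300,:400]=cv2.resize(a[2],(400,300)); out[:300,400:]=cv2.resize(a[0][170:245,240:340],(400,300))
out[300:,:400]=cv2.resize(a[1][225:300,160:260],(400,300)); out[300:,400:]=cv2.resize(a[1][75:183,230:374],(400,300))
cv2.imwrite('pics/c4.png',out[:,:,::-1])
```

```text
4.15 [0.56591642 0.09187248 0.2482665 ] [2.22144477e+00 2.22078066e+00 7.40879853e-04] [0.28374128 0.14309632 0.46603603]
scene2 [(array([  0,  92,  35,  35, 477], dtype=int32), array([ 15.5, 108.7])), (array([300, 183,  13,  10,  92], dtype=int32), array([306. , 187.7])), (array([324, 216,  13,  11, 110], dtype=int32), array([330.3, 220.9])), (array([255, 237,  13,  12, 120], dtype=int32), array([260.8, 242. ]))]
side2 [(array([212, 176,  11,  10,  87], dtype=int32), array([216.7, 180.4])), (array([176, 229,  12,  12, 118], dtype=int32), array([181.5, 234.4])), (array([226, 247,  13,  13, 135], dtype=int32), array([232.1, 252.8]))]
wrist2 [(array([ 323,   84,   44,   44, 1513], dtype=int32), array([344.8, 105.4])), (array([ 475,  128,   37,   41, 1231], dtype=int32), array([494.6, 148.6])), (array([395, 319,  34,  28, 743], dtype=int32), array([412.4, 332.6]))]
```

View pics/c4.png

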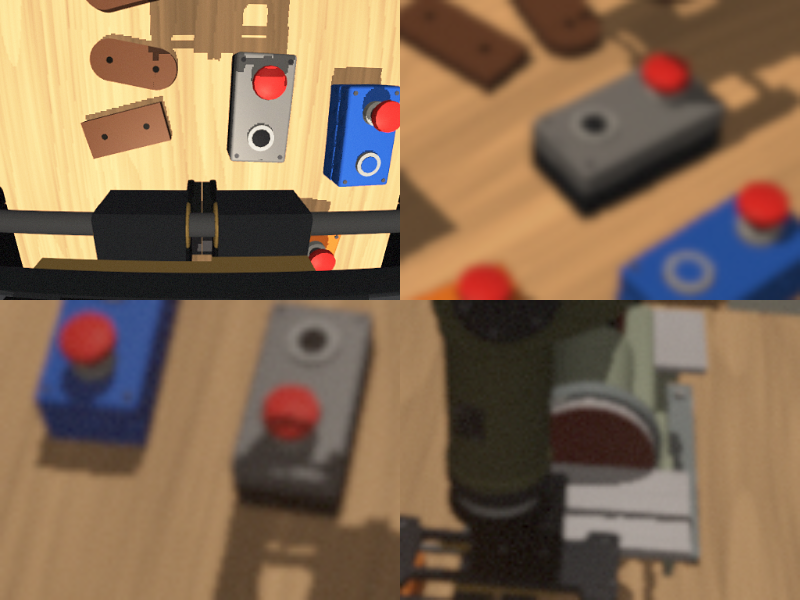

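The stop head now sits low on its box: wrist crop (269,82), with no neck showing, unlike the blue one. The square board is at (127,129). Next, over to the square board and down.

Request:
jog_arm:
  targets:
    - [[1,0,-0.03,0,0],[1,0,-0.03,0,0],[1,0,-0.03,0,0],[1,0,-0.018,0,0],[1,0,0,0.03,0],[1,0,0,0.03,0],[1,0,0,0.03,0],[1,0,0,0.03,0],[1,0,0,0.03,0],[1,0,0,0.01,0],[1,0,0,0,0],[1,0,0,0,0]]

```text
time: 5.35
ee_pos: [0.4582, 0.0922, 0.0893]
tcp_rot: [2.221, 2.221, 0.002]
ft_force: [0.2, 0.6, 0.7]
grip_width: 0.0004
grasp_force: 0.0
```

Run:
```python
from h import *
print('stop after',tri([('scene2',(306,187.7)),('side2',(232.1,252.8)),('wrist2',(344.8,105.4))]))
a=[snap(n,n+'3') for n in('scene','side')]
k=512/400
C=[plane('wrist2',(u*k,v*k),.018) for u,v in[(82,122),(161,101),(171,138),(95,158)]];print('board',np.mean(C,0))
print('holes',np.mean([plane('wrist2',(u*k,v*k),.018) for u,v in[(104,137),(146,126)]],0))
o=manip.get_obs();print(o['time'],o['ee_pos'],o['tcp_rot'],o['ft_force'])
out=np.zeros((400,800,3),np.uint8); out[:,:400]=cv2.resize(a[0][120:220,200:300],(400,400)); out[:,400:]=cv2.resize(a[1][190:310,240:360],(400,400))
cv2.imwrite('pics/c5.png',out[:,:,::-1])
```

```text
stop after (array([0.64448193, 0.16104362, 0.07635072]), [np.float64(0.0008782342712813253), np.float64(0.0016796479699196169), np.float64(0.0008716525710168442)])
board [0.45738483 0.0923189  0.018     ]
holes [0.45471042 0.09036176 0.018     ]
5.45 [0.45853397 0.09232507 0.0899211 ] [2.22023307 2.22017427 0.00414394] [ 0.38159727 -0.52906257 -0.3544667 ]
```

View pics/c5.png

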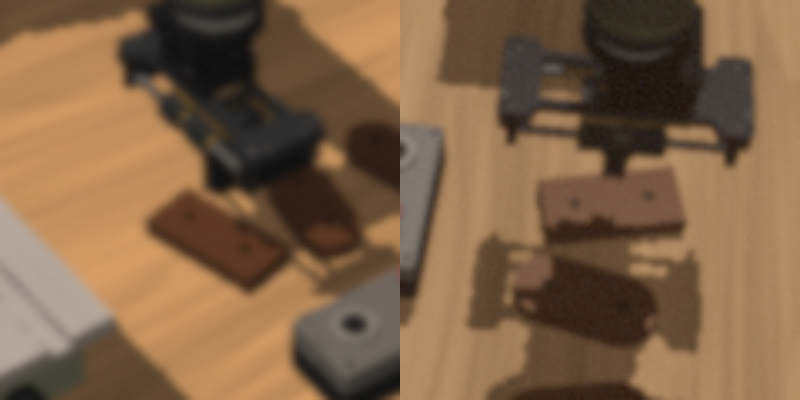

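The head is about 5 mm lower, so it is latched. The picture shows the fingertip above the square board's middle (side crop: 615,170, before height parallax). I lower to about 26 mm above it and hold for over 2 s.

Request:
jog_arm:
  targets:
    - [[1,-0.001,-0.002,0.015,0],[1,0,0,0.011,0],[1,0,0,0,0],[1,0,0,0,0],[1,0,0,0,0],[1,0,0,0,0],[1,0,0,0,0],[1,0,0,0,0],[1,0,0,0,0],[1,0,0,0,0],[1,0,0,0,0],[1,0,0,0,0]]

```text
time: 6.65
ee_pos: [0.455, 0.091, 0.0622]
tcp_rot: [2.221, 2.221, -0.0]
ft_force: [0.9, 0.3, 0.4]
grip_width: 0.0007
grasp_force: 0.0
```

Request:
jog_arm:
  targets:
    - [[1,0,0,0,0],[1,0,0,0,0],[1,0,0,0,0],[1,0,0,0,0],[1,0,0,0,0],[1,0,0,0,0],[1,0,0,0,0],[1,0,0,0,0],[1,0,0,0,0],[1,0,0,0,0],[1,0,0,0,0],[1,0,0,0,0]]

```text
time: 7.85
ee_pos: [0.455, 0.091, 0.0623]
tcp_rot: [2.221, 2.221, 0.0]
ft_force: [-0.8, -0.1, 0.5]
grip_width: 0.0003
grasp_force: 0.0
```

Request:
jog_arm:
  targets:
    - [[1,0,0,0,0],[1,0,0,0,0],[1,0,0,0,0],[1,0,0,0,0],[1,0,0,0,0],[1,0,0,0,0]]

```text
time: 8.45
ee_pos: [0.455, 0.091, 0.0623]
tcp_rot: [2.221, 2.221, 0.0]
ft_force: [-0.1, -0.4, -0.2]
grip_width: 0.0005
grasp_force: 0.0
```

Request:
jog_arm:
  targets:
    - [[1,0,0,-0.03,0],[1,0,0,-0.04,0],[1,0,0,-0.04,0],[1,0,0,-0.04,0],[1,0,0.02,-0.04,0],[1,0,0.03,-0.04,0],[1,-0.01,0.03,-0.04,0],[1,-0.03,0,-0.04,0],[1,-0.04,0,-0.03,0],[1,-0.04,0,0,0],[1,0,0,0,0],[1,0,0,0,0]]

```text
time: 9.65
ee_pos: [0.5343, -0.0298, 0.4013]
tcp_rot: [-2.224, -2.218, -0.0]
ft_force: [-0.4, 0.7, 0.4]
grip_width: 0.0004
grasp_force: 0.0
```

Run:
```python
from h import *
o=manip.get_obs();print(o['time'],o['ee_pos'],o['tcp_rot'],o['ft_force'])
a=snap('wrist','wrist4'); cv2.imwrite('pics/w4.png',cv2.resize(a,(768,576))[:,:,::-1])
```

```text
9.65 [ 0.53432061 -0.02982072  0.40131175] [-2.22401357e+00 -2.21831447e+00 -2.23870344e-04] [-0.39545805  0.70096134  0.44509522]
```

View pics/w4.png

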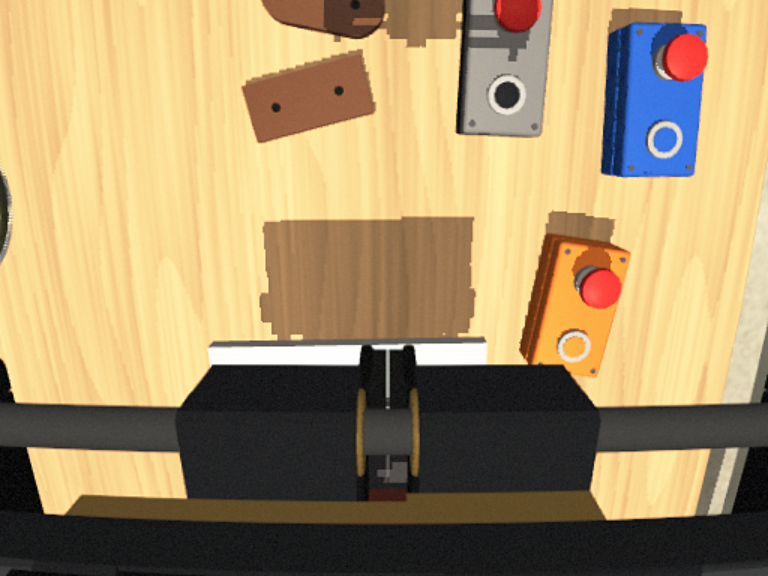

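The view shows the table's outer edge from (209,345) to (487,341) px. The hand hides the rest, so I go on over the table, staying high, to see the inner edge and disc.

Request:
jog_arm:
  targets:
    - [[1,-0.03,0,0,0],[1,-0.04,0,0,0],[1,-0.04,0,0,0],[1,-0.03,0,0,0],[1,-0.02,0,0,0],[1,0,0,0,0],[1,0,0,0,0]]

```text
time: 10.4
ee_pos: [0.5348, -0.1869, 0.401]
tcp_rot: [-2.218, -2.223, -0.001]
ft_force: [0.1, -0.1, -0.2]
grip_width: 0.0005
grasp_force: 0.0
```

Run:
```python
from h import *
k=1.5
for u,v in((209,345),(487,341)): print('outer',plane('wrist4',(u/k,v/k),.165))
o=manip.get_obs();print(o['time'],o['ee_pos'],o['tcp_rot'],o['ft_force'])
a=snap('wrist','wrist5'); cv2.imwrite('pics/w5.png',cv2.resize(a,(768,576))[:,:,::-1])
```

```text
outer [ 0.38960025 -0.10797764  0.165     ]
outer [ 0.61296097 -0.10467223  0.165     ]
10.4 [ 0.53484702 -0.18686693  0.40095549] [-2.21800364e+00 -2.22275938e+00 -8.43896478e-04] [ 0.05411331 -0.14366625 -0.1689033 ]
```

View pics/w5.png

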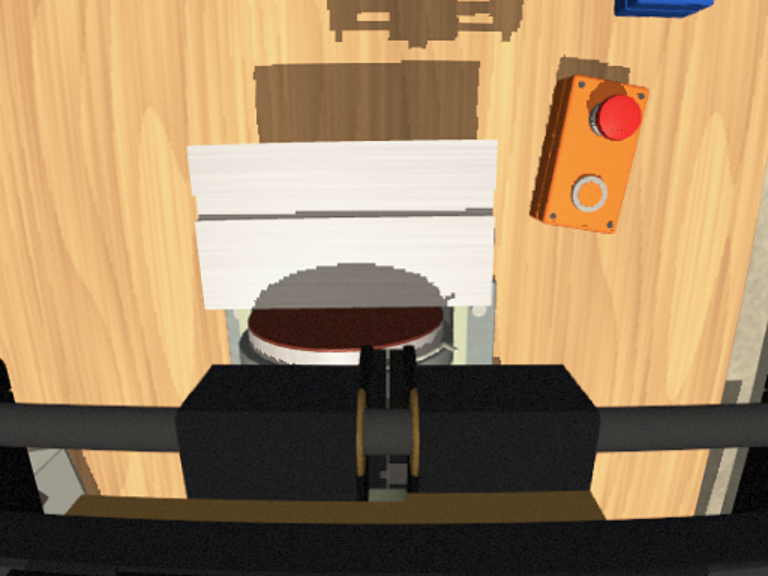

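This view shows the whole table. Its outer corners are (188,147) and (497,140), and its inner corners are (205,309) and (492,304). The disc meets the table between about (250,308) and (443,305), and the white arrow is on the right (+x) side.

Run:
```python
from h import *
k=1.5
P=[plane('wrist5',(u/k,v/k),.165) for u,v in((188,147),(497,140),(492,304),(205,309))];print(np.round(P,4),[np.linalg.norm(P[i]-P[i-1]).round(4) for i in range(4)])
D=[plane('wrist5',(u/k,v/k),.165) for u,v in((250,308),(443,305))];print('disc',D)
P=np.array(P); ex=(P[1]-P[0]+P[2]-P[3]);ex/=np.linalg.norm(ex); ey=np.array([-ex[1],ex[0],0]); c=P.mean(0)
print('yaw',np.degrees(np.arctan2(ex[1],ex[0])),'c',c)
# centre: sander (0,214.5)
print('spot via table', c+ex*.038+ey*(.2-.2145), 'via disc', (D[0]+D[1])/2+ex*.038+ey*.05)
```

```text
[[ 0.389  -0.111   0.165 ]
 [ 0.6125 -0.1066  0.165 ]
 [ 0.6158 -0.23    0.165 ]
 [ 0.3904 -0.2348  0.165 ]] [np.float64(0.1238), np.float64(0.2236), np.float64(0.1234), np.float64(0.2254)]
disc [array([ 0.42646742, -0.23380526,  0.165     ]), array([ 0.57746301, -0.23086832,  0.165     ])]
yaw 1.1846763963097349 c [ 0.50190846 -0.17060184  0.165     ]
spot via table [ 0.54020012 -0.18431309  0.165     ] via disc [ 0.53892334 -0.18156183  0.165     ]
```

The table measures 225 x 124 mm, matching the text, and the spot is (0.540, -0.184). Down to about 27 mm above it, then hold.

Request:
jog_arm:
  targets:
    - [[1,0.003,0.005,0.03,0],[1,0,0,0.03,0],[1,0,0,0.03,0],[1,0,0,0.03,0],[1,0,0,0.02,0],[1,0,0,0,0],[1,0,0,0,0]]

```text
time: 11.15
ee_pos: [0.5399, -0.1842, 0.2621]
tcp_rot: [-2.219, -2.224, -0.001]
ft_force: [0.5, 0.0, 0.8]
grip_width: 0.0005
grasp_force: 0.0
```

Request:
jog_arm:
  targets:
    - [[1,0,0,0.02,0],[1,0,0,0.02,0],[1,0,0,0.01,0],[1,0,0,0,0],[1,0,0,0,0],[1,0,0,0,0],[1,0,0,0,0],[1,0,0,0,0],[1,0,0,0,0],[1,0,0,0,0],[1,0,0,0,0],[1,0,0,0,0]]

```text
time: 12.35
ee_pos: [0.5394, -0.1858, 0.2115]
tcp_rot: [2.221, 2.221, -0.0]
ft_force: [0.1, -0.4, 1.1]
grip_width: 0.0004
grasp_force: 0.0
```

Request:
jog_arm:
  targets:
    - [[1,0,0,0,0],[1,0,0,0,0],[1,0,0,0,0],[1,0,0,0,0],[1,0,0,0,0],[1,0,0,0,0],[1,0,0,0,0],[1,0,0,0,0],[1,0,0,0,0],[1,0,0,0,0],[1,0,0,0,0],[1,0,0,0,0]]

```text
time: 13.55
ee_pos: [0.5395, -0.1858, 0.2115]
tcp_rot: [2.221, 2.221, 0.0]
ft_force: [-0.6, 0.2, -0.3]
grip_width: 0.0007
grasp_force: 0.0
```

Request:
jog_arm:
  targets:
    - [[1,0,0,0,0],[1,0,0,0,0],[1,0,0,0,0],[1,0,0,0,0],[1,0,0,0,0],[1,0,0,0,0],[1,0,0,0,0],[1,0,0,0,0]]

```text
time: 14.35
ee_pos: [0.5394, -0.1858, 0.2115]
tcp_rot: [2.221, 2.221, -0.0]
ft_force: [-0.6, -0.5, -0.6]
grip_width: 0.0007
grasp_force: 0.0
```

Held for about 2.9 s without contact. I lift straight up, then away from the machine.

Request:
jog_arm:
  targets:
    - [[1,0,0,-0.03,0],[1,0,0,-0.04,0],[1,0,0,-0.04,0],[1,0,0,-0.04,0],[1,0,0,-0.04,0],[1,0.02,0,-0.02,0],[1,0.04,0,0,0],[1,0.04,0,0,0],[1,0.04,0,0,0],[1,0.03,0,0,0],[1,0,0,0,0],[1,0,0,0,0]]

```text
time: 15.55
ee_pos: [0.5394, -0.0155, 0.4216]
tcp_rot: [2.219, 2.223, -0.001]
ft_force: [-0.2, -0.6, -0.6]
grip_width: 0.0007
grasp_force: 0.0
```

Request:
jog_arm:
  targets:
    - [[1,0,0,0,0],[1,0,0,0,0],[1,0,0,0,0],[1,0,0,0,0],[1,0,0,0,0]]

```text
time: 16.05
ee_pos: [0.5394, -0.0162, 0.4215]
tcp_rot: [2.222, 2.221, 0.0]
ft_force: [-0.4, -0.7, 0.5]
grip_width: 0.0005
grasp_force: 0.0
```

Run:
```python
from h import *
o=manip.get_obs();print(o['time'],o['ee_pos'],o['ft_force'],abs(o['dq']).max())
print(manip.hand_in())
```

```text
16.05 [ 0.53943775 -0.01620702  0.42148775] [-0.35052689 -0.66109244  0.49142476] 0.0039017849302800294
the job is handed in; nothing more can be done
None
```

The job is handed in at 16 s of the 51 allowed: I pressed the stop button until it bottomed and it stayed down, pointed at the square-ended board and then the sanding spot for over 2 s each with no contact force felt, and lifted the hand clear; the judge's result was not shown.

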